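# Lock the nested tart tins into their keeper with the sprung bar

### The arm

A 7-joint arm with a two-finger parallel gripper is mounted at the origin on the work surface. World frame = base frame: x ahead of the robot, y to its left, z up, the work surface at z = 0. Lengths are in m, angles in rad, forces in N, time in s.
With the tool pointing down it reaches from about 0.425 to 0.875 m from the base axis. Payload 4.7 kg.
Tool frame: the origin (TCP) lies midway between the tips of the shut fingers; the grasp point (between the pads) lies 19 mm behind it; z points along the fingers, y is the line along which they close (so a half turn about z gives the same grasp; the last joint's range is limited). The gripper opens to 87 mm and grips with 3 to 60 N. Pads are 19 mm wide; open, the fingers measure 117 mm over their backs; the gripper's body (75 mm by 190 mm) begins 51 mm behind the grasp point.
Start: joints at [-1.332, 0.321, -0.07, 1.45, 0.023, 1.371, -0.057], TCP at [0.145, 0.634, 0.223] pointing down, gripper open.
Joint ranges: [-2.86, 2.86], [-0.3, 2.09], [-1.38, 1.24], [0.06, 2.45], [-1.56, 4.7], [0.09, 2.05], [-2.69, 2.69]. Speed limits (rad/s): [2.57, 2.57, 3.14, 3.14, 3.14, 3.14, 3.14].

### API

Orientations are given as a rotation vector (axis times angle).
In Python, from bench import ctrl gives the robot as it stands. The module is installed in compiled form; this text tells all that it offers.
- The arm moves only by the shell command python3 -m handwheel 'ROWS' [FORCE]. ROWS is JSON, a list of rows, each a list of 7 numbers: the finger opening in m, from 0 to 0.087, then the shift along the tool's x, y, z in m, then the turn, a rotation vector about the tool's x, y, z in degrees. A call has 1 to 12 rows; each row shifts and turns the commanded pose from where the row before left it, along the tool's axes as they then stand; what a row does not reach is not made up. A row lasts 1/8 s, in which the tool goes at most 62.5 mm and 10.7 degrees, less where a joint would pass 70% of its speed; a pose out of reach is approached as far as the arm can. A call is refused whole if a number of a shift passes 0.0625 or a number of a turn 10.7, either way. A call with a gripper value outside its range is refused whole. The fingers move at their own pace and stop on an object; FORCE is the grip in N (left out, the last holds). Time passes only in rows, so rows that do not move let the fingers close. It gives the time, the measured TCP pose, the force, the opening and the grip force at its end, in the units of the state.
- ctrl.get_state(): the state, without advancing time (a new reading comes with each control period).
- ctrl.get_image(name): name is "side" or "top" or "wrist"; returns (picture, depth): 420x560x3 uint8, blue, green, red; 420x560 float32, m along the optical axis (not along the pixel's ray), 0 where there is no reading.
- ctrl.camera_info(name): a dict with "intrinsics" (3x3 intrinsics, pixels), "R" (3x3) and "t" (3): a world point X has camera coordinates R X + t. Camera axes: x right, y down, z forward; pixel columns grow to the right and rows downward; lengths in m; the calibration is good to about 2 mm. A picture is of the moment at which its call begins: read the wrist's pose just before it. camera_info takes no time and is no camera call; for the wrist camera it gives the pose at the moment of the call.
- ctrl.close_job(): hands the job in; it is judged then, once.
The state is a dict: "time": time; "joint_positions": joint angles; "qd": joint speeds; "joint_torque": joint torques, N m; "position": TCP position; "tool_rot": TCP orientation; "ft_force": force on the tool from outside, world axes, zero at the start; "torque": the same for the moment, N m; "grip_width": opening from 0.0 (shut) to 1.0 (fully open); "grip_force": force on a finger pad.
Only numpy, scipy, OpenCV 4.12 (cv2) and the standard library are available. Lean on these libraries where they do the work, as an engineer would, in place of code of your own. Each camera call takes 0.05 s, during which the arm holds its last target. There are 200 camera calls.

### The job

Put the two nested tart tins, still nested, upright on the middle of the metal keeper's tray between its two cheeks and let go of them. Then squeeze the sprung bar by its two finger tabs, bring it tabs-up between the cheeks and let it spring out so that each end sits well inside its recess, locking the tins in. Leave everything else on the worktop where it is.

Things in the scene. Friction and masses are not known exactly. Their poses are not given: they have to be found in the camera images.
- keeper: Aluminium tin keeper, fixed (place and yaw vary). Tray 108 (x) x 216 (y) x 10 mm thick, an upright cheek at each y end: 80 mm wide (x), 21 thick, top at z 92 mm, flat inner faces at y = +87 and -87 (174 apart). One recess in each inner face. Along x = +50 and -50 a lip 4 mm thick, top at z 18; else open on these sides and above. Origin: centre of underside, on the worktop; z up.
- tray (a point): Centre of the keeper's tray, on its upper surface (10 mm above the worktop), where the tins go; axes as the keeper.
- recess_l (a point): Centre of the mouth of the recess in the keeper's +y cheek, in the plane of the inner face, 62 mm above the worktop. Each recess is blind, 28 mm wide (keeper x -14 to 14), 17 mm high (z 53.5 to 70.5 mm), 9 mm deep, closed above and below.
- recess_r (a point): The same in the keeper's -y cheek.
- bar: Steel sprung bar, about 220 g, lying loose, tabs up; runs along its own y, ends alike (either fits either recess). Two halves telescope along y; each has a block 28 (x) x 63 (y) x 20 mm high and on its inner end an upright finger tab, z 20 to 52 mm, 26 wide (x), 8 thick (y). Tabs' outer faces 64 mm apart unsqueezed. Origin: underside of the -y half, the middle of the unsqueezed bar; z up.
- bar_end_a (a point): Nose of the bar's -y end, on its axis, 10 mm above the underside. Each end is a tongue 22 mm wide (x), 10 high, round-nosed, projecting 14 mm from its block. Noses 194 mm apart unsqueezed. The middle of the bar is the midpoint of ends a and b.
- bar_end_b (a point): Nose of the bar's +y end, the same.
- bar_half (a joint): How far the bar is squeezed, m: 0 free (194 mm long, 64 mm over the tabs) to 0.032 at its stop (162 mm long, 32 mm over the tabs); both shorten alike. The spring pushes with 6 N when free, 15 N at the stop; a grip of 30 N or more holds it at the stop. About 0.002 when seated in both recesses (192 mm between their floors).
- tin: Outer tart tin of the nested pair: round, open-topped, fluted steel, 100 g; 64 mm across at its rim (the top 4 mm), 48 mm across its base, 26 mm high, floor 4 mm thick. Origin: centre of its underside; z up. Its yaw means nothing to the task.
- tin_in: Inner tart tin, standing loose inside the outer one on its floor: 53 mm across the rim, 37 mm across the base, 26 mm high, 60 g, its rim 4 mm above the outer one's. Origin: centre of its underside; z up. Not to be taken out; lifting the outer tin by its rim carries both.
- ramekin: Bystander: small white bowl, 70 mm across, 42 mm high, 10 to 18 mm from the tins' rim on one side, any direction. Origin: centre of its underside.
- brush: Bystander: pastry brush lying on the worktop, 180 mm long along its y (y = -98 to 83 mm), 36 mm wide, 16 mm high, beside the bar and nearly parallel to it, about 30 mm from its side. Origin: on the worktop, near its middle.
- butter_dish: Bystander: lidded white butter dish, 85 (x) x 140 (y) mm, 70 mm high. Origin: centre of its underside.
- jar: Bystander: glass jar, 80 mm across, 130 mm high. Origin: centre of its underside.
- mug: Bystander: mug, 80 mm across with a handle to +y, 90 mm high. Origin: centre of its underside.
- mill: Bystander: wooden pepper mill, 56 mm across, 142 mm high, easily tipped, between the robot and the task's things. Origin: centre of its underside.
There are look-alikes about, which are no part of the job. What is shaped like the tin but red is not meant.

How it is judged:
On the way, in this order (a step that is already met when the one before it is completed fails the run):
1. the nested tins stand on the keeper's tray, released, while the bar is not yet in place (horizontal distance between tin and tray below 0.022 m and z of tin in the frame of keeper below 0.016 m and angle between tin's own z axis and vertical below 0.12 rad and horizontal distance between tin_in and tin below 0.008 m and z of tin_in in the frame of tin below 0.01 m and angle between tin_in's own z axis and vertical below 0.2 rad and contact force between the fingers and tin below 0.1 N and contact force between the fingers and tin_in below 0.1 N and horizontal distance between bar and tray above 0.05 m), for 0.2 s.
2. the bar, squeezed by at least 18 mm, is between the cheeks (value of joint bar_half above 0.018 m and horizontal distance between each of bar_end_a, bar_end_b and tray below 0.09 m and z of each of bar_end_a, bar_end_b in the frame of keeper below 0.08 m), for 0.05 s.
3. both ends of the bar have sprung into the recesses (((y of bar_end_a in the frame of keeper above 0.092 m and y of bar_end_b in the frame of keeper below -0.092 m) or (y of bar_end_a in the frame of keeper below -0.092 m and y of bar_end_b in the frame of keeper above 0.092 m)) and x of bar_end_a in the frame of keeper between -0.009 and 0.009 m and z of bar_end_a in the frame of keeper between 0.053 and 0.071 m and x of bar_end_b in the frame of keeper between -0.009 and 0.009 m and z of bar_end_b in the frame of keeper between 0.053 and 0.071 m and angle between bar's own z axis and vertical below 0.35 rad), for 0.2 s.
At the end, for the whole second after the job is handed in: Outer tin upright (7 degrees) on the tray, within 22 mm of its centre, inner tin still nested in it; each end of the bar at least 5 mm inside its recess, tabs up within 20 degrees; bar and tins released and at rest; no bystander shifted over 25 mm or tipped (all of step 3 and horizontal distance between tin and tray below 0.022 m and z of tin in the frame of keeper below 0.016 m and angle between tin's own z axis and vertical below 0.12 rad and horizontal distance between tin_in and tin below 0.008 m and z of tin_in in the frame of tin below 0.01 m and angle between tin_in's own z axis and vertical below 0.2 rad and linear speed of each of bar, tin, tin_in below 0.02 m/s and contact force between the fingers and tin below 0.1 N and contact force between the fingers and tin_in below 0.1 N and contact force between the fingers and bar below 0.1 N); the robot touches nothing.
It fails at once if a bystander (ramekin, brush, butter dish, jar, mug, mill) is shifted by more than 25 mm or tipped (distance of any of ramekin, brush, butter_dish, jar, mug, mill from where it was at the start of the episode above 0.025 m or angle between any of ramekin, brush, butter_dish, jar, mug, mill's own z axis and vertical above 0.4 rad).
It also fails if it takes over 67 s, if anything falls off the work surface, if the arm or the gripper's body presses on something with over 40 N, if the wrist force passes 120 N, or if a joint passes its speed limit or range.

## Working session

There is one attempt and no reset: what is moved stays moved. The work goes in short steps, Python scripts to look and compute and a shell command to move; the robot and the scene stay as the last step left them, time stands still between calls to the robot, and variables do not carry over. Pictures are saved under pics/ and viewed, at most 12 in all, crops included, and the job is handed in when it is done.

```bash
mkdir -p pics; python3 - <<'E'
from bench import ctrl
import cv2,numpy as np
for n in("top","side"):
    im,d=ctrl.get_image(n); cv2.imwrite(f"pics/{n}0.png",im); np.savez(f"{n}0.npz",im=im,d=d)
    c=ctrl.camera_info(n); print(n,c)
s=ctrl.get_state(); print(s)
E
```

```text
top {'intrinsics': array([[498.36479679,   0.        , 282.81942773],
       [  0.        , 498.36479679, 214.64559299],
       [  0.        ,   0.        ,   1.        ]]), 'R': array([[ 0.01298843, -0.99988114,  0.00830738],
       [-0.990635  , -0.01399675, -0.13581745],
       [ 0.13591758, -0.00646553, -0.99069905]]), 't': array([0.00555973, 0.57069274, 1.22473033])}
side {'intrinsics': array([[438.16266359,   0.        , 282.31646082],
       [  0.        , 438.16266359, 205.13206992],
       [  0.        ,   0.        ,   1.        ]]), 'R': array([[ 0.99897879, -0.04075303, -0.0195082 ],
       [-0.04325487, -0.73789097, -0.67353243],
       [ 0.01305356,  0.67368843, -0.7389002 ]]), 't': array([-0.55746054,  0.06345755,  1.29042907])}
{'time': 0.1, 'joint_positions': array([-1.33190499,  0.32176707, -0.0700612 ,  1.45155248,  0.0226222 ,
        1.37079764, -0.05690597]), 'qd': array([-0.00147206, -0.00249132, -0.0003768 , -0.00317194, -0.00029421,
       -0.00102312, -0.00031941]), 'joint_torque': array([-3.62564924e-04, -4.92570877e+01, -4.05866252e-01, -3.13396454e+01,
       -6.41759299e-02,  3.95805726e-02,  6.23122810e-05]), 'position': array([0.14484603, 0.63314802, 0.22155915]), 'tool_rot': array([-3.52343871e-01, -3.12169682e+00,  2.72812338e-03]), 'ft_force': array([-0.82193507,  0.48416327,  1.49014544]), 'torque': array([0.02476799, 0.0505982 , 0.06073856]), 'grip_force': 0.0, 'grip_width': 1.001515134989212}
```

View pics/top0.png

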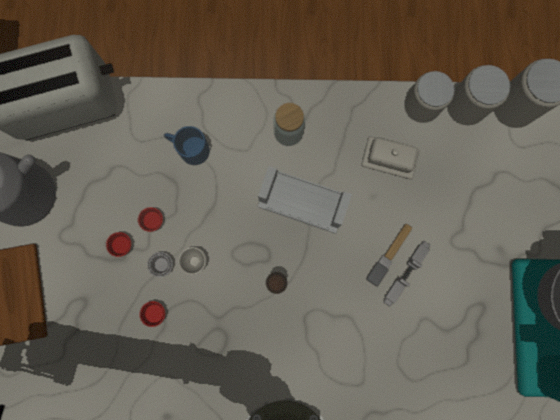

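View pics/side0.png

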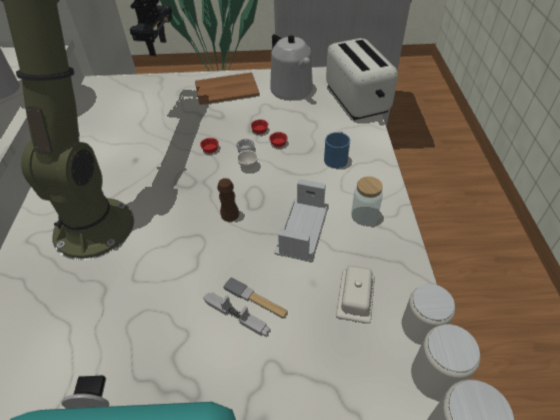

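Top view candidates for the tins: steel nested tin at (161,264) (chosen). Rejected are the white ramekin (194,260) and the red tins at (119,243), (151,218) and (153,313). Keeper is at (303,200), bar at (407,272), brush at (390,255) and mill at (277,282).

```bash
cat > h.py <<'E'
import numpy as np,cv2
from scipy.optimize import least_squares
from scipy.spatial.transform import Rotation as Ro
def world(d,c):
    K=c["intrinsics"];v,u=np.indices(d.shape)
    P=np.stack([(u-K[0,2])/K[0,0]*d,(v-K[1,2])/K[1,1]*d,d],-1)
    return (P-c["t"])@c["R"]
def circ(p):
    r=least_squares(lambda q:np.hypot(*(p-q[:2]).T)-q[2],[*p.mean(0),.03],loss="soft_l1",f_scale=.002);return r.x
def rect(p): 
    return cv2.minAreaRect((p*1000).astype(np.float32))
E
python3 - <<'E'
from h import *; from bench import ctrl
im={};W={}
for n in("top","side"):
    f=np.load(f"{n}0.npz");im[n]=f["im"];W[n]=world(f["d"],ctrl.camera_info(n));W[n][f["d"]==0]=9
w=W["top"]
for u,v in[(161,264),(194,260),(303,200),(269,183),(340,216),(407,272),(421,252),(396,292),(390,255),(277,282),(289,115),(192,146),(390,155),(500,350)]:print((u,v),w[v,u].round(3))
def sel(w,c,r,z0,z1):
    p=w.reshape(-1,3);m=(np.hypot(*(p[:,:2]-c).T)<r)&(p[:,2]>z0)&(p[:,2]<z1);return p[m]
for n in W:
    w=W[n]
    t=W["top"][264,161,:2]
    p=sel(w,t,.05,.019,.04);print(n,"tin",len(p),rect(p[:,:2]),p[:,2].max())
    k=W["top"][200,303,:2]
    p=sel(w,k,.16,.08,.1);print("cheeks",len(p),rect(p[:,:2]),np.median(p[:,2]))
    b=W["top"][272,407,:2]
    p=sel(w,b,.05,.035,.06);print("tabs",len(p),rect(p[:,:2]),p[:,2].max())
    print("floor",np.median(sel(w,[.5,0],.4,-.05,.01)[:,2]))
a=cv2.resize(im["top"][195:335,100:240],(560,560));b=cv2.resize(im["top"][215:315,350:450],(560,560))
cv2.imwrite("pics/c1.png",cv2.resize(np.hstack([a,b]),(800,400)))
E
```

```text
(161, 264) [0.443 0.323 0.009]
(194, 260) [ 0.455  0.241 -0.   ]
(303, 200) [ 0.613 -0.039  0.012]
(269, 183) [0.641 0.049 0.09 ]
(340, 216) [ 0.562 -0.125  0.095]
(407, 272) [ 0.431 -0.306  0.014]
(421, 252) [ 0.482 -0.34   0.022]
(396, 292) [ 0.38  -0.275  0.019]
(390, 255) [ 0.473 -0.262  0.016]
(277, 282) [0.401 0.025 0.137]
(289, 115) [0.802 0.002 0.129]
(192, 146) [0.755 0.256 0.008]
(390, 155) [ 0.727 -0.259  0.049]
(500, 350) [ 0.239 -0.539  0.004]
top tin 283 ((445.0241394042969, 320.18310546875), (61.69393539428711, 70.6343765258789), 38.00272750854492) 0.03922860857545138
cheeks 630 ((663.5939331054688, -54.62431335449219), (215.62698364257812, 186.75054931640625), 71.58711242675781) 0.09143730599928462
tabs 93 ((428.5693359375, -303.75616455078125), (26.17616081237793, 63.702178955078125), 54.441890716552734) 0.05702291398833012
floor -0.0002996361666631488
side tin 106 ((444.137939453125, 318.8911437988281), (60.28350830078125, 61.52428436279297), 89.61156463623047) 0.0318992807579531
cheeks 513 ((664.36474609375, -58.40122985839844), (221.75469970703125, 185.3435516357422), 71.57781982421875) 0.08889867327467788
tabs 111 ((430.0216064453125, -309.40771484375), (25.7513370513916, 64.34960174560547), 55.863468170166016) 0.0545734409479451
floor -0.002045460392937074
```

View pics/c1.png

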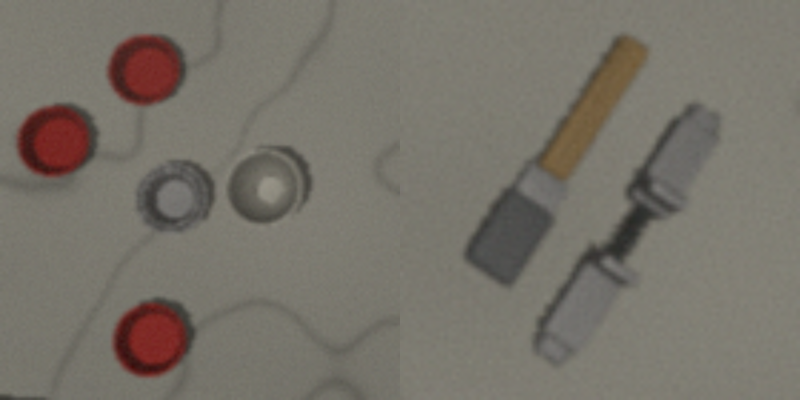

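The crop confirms the nested steel tin at crop (175,195), with the ramekin just to its −y side at (265,185). The bar's tabs are up at (612,265) and (655,195), with the brush beside it. Next I refine the poses and plan the tool motion.

```bash
cat >> h.py <<'E'
def plan(xyz,yaw,st):
    """shift to make (tool axes once the turn is done) + turn, tool pointing straight down, tool y at yaw (mod 180)"""
    R=Ro.from_rotvec(st["tool_rot"]).as_matrix()
    best=None
    for k in(0,180,-180):
        a=np.radians(yaw+k);y=np.array([np.cos(a),np.sin(a),0]);z=np.array([0,0,-1.]);G=np.c_[np.cross(y,z),y,z]
        rv=Ro.from_matrix(R.T@G).as_rotvec(degrees=True)
        if best is None or np.linalg.norm(rv)<np.linalg.norm(best[0]):best=(rv,G)
    rv,G=best
    print("turn deg",rv.round(2),"then shift mm",((np.array(xyz)-st["position"])@G*1000).round(1),"q7",round(st["joint_positions"][6],2))
E
python3 - <<'E'
from h import *; from bench import ctrl
st=ctrl.get_state()
def dirn(a,b):return np.degrees(np.arctan2(*(b-a)[::-1]))
for n in("top","side"):
    f=np.load(f"{n}0.npz");w=world(f["d"],ctrl.camera_info(n));w[f["d"]==0]=9;p=w.reshape(-1,3)
    def s(c,r,z0,z1):return p[(np.hypot(*(p[:,:2]-c).T)<r)&(p[:,2]>z0)&(p[:,2]<z1)]
    C=[]
    for c in([.641,.049],[.562,-.125]):
        q=s(c,.055,.084,.1);r=rect(q[:,:2]);C.append(np.array(r[0])/1000);print(n,"cheek",r,np.median(q[:,2]))
    print(" keeper mid",(C[0]+C[1])/2,"sep",np.linalg.norm(C[0]-C[1]),"yaw",dirn(C[1],C[0]))
    q=s([.605,-.04],.05,.004,.02);print(" tray z",np.median(q[:,2]))
    q=s([.43,-.307],.125,.011,.07);ax=np.array([np.cos(np.radians(-35)),np.sin(np.radians(-35))]);nn=np.array([ax[1],-ax[0]])
    q=q[abs((q[:,:2]-[.43,-.307])@nn)<.026];r=rect(q[:,:2]);print(" bar",r)
    T=[]
    for sg in(1,-1):
        c=np.array([.43,-.307])+sg*.03*ax;t=s(c,.022,.04,.06);T.append(t[:,:2].mean(0))
    print(" tabs",T,"mid",(T[0]+T[1])/2,np.linalg.norm(T[0]-T[1]),dirn(T[1],T[0]))
    q=s([.455,.241],.05,.03,.05);print(" ramekin",circ(q[:,:2]),len(q))
    q=s([.4447,.3195],.04,.019,.035);print(" tin",circ(q[:,:2]))
plan([.4447,.3195,.10],-24,st);print(Ro.from_rotvec(st["tool_rot"]).as_matrix().round(2))
E
```

```text
top cheek ((643.8846435546875, 54.40717315673828), (20.875646591186523, 80.34930419921875), 72.0156478881836) 0.09171696193757035
top cheek ((579.4346313476562, -129.20864868164062), (20.932971954345703, 73.58085632324219), 71.56175231933594) 0.09151291633885478
 keeper mid [ 0.61165964 -0.03740074] sep 0.19459849460586734 yaw 70.65868812341283
 tray z 0.009780081542488914
 bar ((428.2244873046875, -303.6065673828125), (29.319995880126953, 190.58885192871094), 55.75334548950195)
 tabs [array([ 0.4511104 , -0.31913413]), array([ 0.40561396, -0.2876642 ])] mid [ 0.42836218 -0.30339916] 0.055319818751321415 -34.67164748556429
 ramekin [0.45207116 0.23943481 0.03135252] 213
 tin [0.44263165 0.32264208 0.02635473]
side cheek ((645.0471801757812, 50.1790657043457), (27.467302322387695, 80.21070861816406), 72.14534759521484) 0.08898645966963925
side cheek ((579.4640502929688, -133.2736358642578), (24.770536422729492, 70.82587432861328), 73.37506103515625) 0.0892264755820822
 keeper mid [ 0.61225562 -0.04154729] sep 0.19482310088396843 yaw 70.32836534916301
 tray z 0.0078847719467953
 bar ((430.32080078125, -310.1885681152344), (29.29041290283203, 191.41897583007812), 55.145408630371094)
 tabs [array([ 0.45318472, -0.32612092]), array([ 0.40700639, -0.29514474])] mid [ 0.43009556 -0.31063283] 0.05560541011619226 -33.85350078326895
 ramekin [0.4530746  0.23427445 0.0321654 ] 123
 tin [0.44456509 0.31614978 0.02596647]
turn deg [-9.000e-02 -6.000e-02 -7.888e+01] then shift mm [ 164.6 -401.5  121.6] q7 -0.06
[[-0.97  0.22 -0.  ]
 [ 0.22  0.97 -0.  ]
 [-0.   -0.   -1.  ]]
```

```bash
python3 -m handwheel '[[0.087,0,0,0,0,0,10.6],[0.087,0,0,0,0,0,10.6],[0.087,0,0,0,0,0,10.6],[0.087,0,0,0,0,0,10.6],[0.087,0,0,0,0,0,10.6],[0.087,0,0,0,0,0,10.6],[0.087,0,0,0,0,0,10.6],[0.087,0,0,0,0,0,10.6],[0.087,0,0,0,0,0,10.6],[0.087,-0.028,0.054,0,0,0,0],[0.087,-0.028,0.054,0,0,0,0],[0.087,-0.028,0.054,0,0,0,0]]'
python3 -m handwheel '[[0.087,-0.028,0.054,0,0,0,0],[0.087,-0.028,0.054,0,0,0,0],[0.087,-0.028,0.054,0,0,0,0],[0.087,-0.028,0.054,0,0,0,0],[0.087,0,0,0,0,0,0],[0.087,0,0,0,0,0,0]]'
python3 - <<'E'
from h import *; from bench import ctrl
st=ctrl.get_state();c=ctrl.camera_info("wrist");im,d=ctrl.get_image("wrist");np.savez("w1.npz",im=im,d=d,R=c["R"],t=c["t"],K=c["intrinsics"]);cv2.imwrite("pics/w1.png",im)
plan([.4447,.3195,.10],-18,st);print(c,st["position"])
E
```

```text
time: 1.6
position: [0.2735, 0.5014, 0.2221]
tool_rot: [2.545, 1.841, -0.001]
ft_force: [1.0, 0.9, 0.1]
grip_width: 0.999
grip_force: 0.0
time: 2.35
position: [0.4419, 0.3292, 0.2222]
tool_rot: [-2.546, -1.84, 0.001]
ft_force: [-0.4, 0.8, 0.6]
grip_width: 1.003
grip_force: 0.0
turn deg [-0.06  0.01 -0.3 ] then shift mm [ -8.3   5.7 122.2] q7 -0.97
{'intrinsics': array([[343.08486175,   0.        , 282.20041499],
       [  0.        , 343.08486175, 213.49814262],
       [  0.        ,   0.        ,   1.        ]]), 'R': array([[ 9.49132330e-01, -3.14876914e-01, -5.90124403e-04],
       [-2.99989849e-01, -9.04824590e-01,  3.02156502e-01],
       [-9.56760659e-02, -2.86609473e-01, -9.53258150e-01]]), 't': array([-0.31468866,  0.39339928,  0.52771031])} [0.44188191 0.32915696 0.22221756]
```

View pics/w1.png

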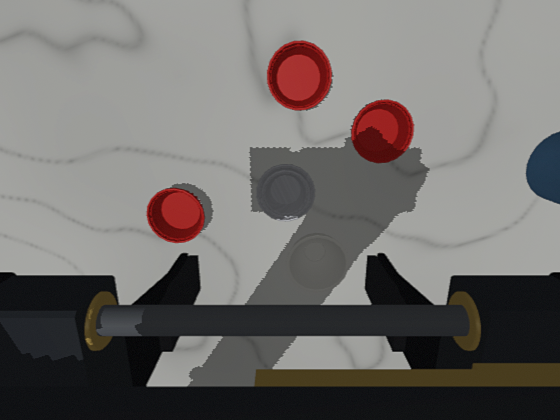

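The wrist view shows the steel tin at (285,192), the ramekin at (318,262), and red tins at (299,75), (382,131) and (177,214). I now fit circles to the tin and ramekin.

```bash
python3 - <<'E'
from h import *; from bench import ctrl
f=np.load("w1.npz");w=world(f["d"],{"intrinsics":f["K"],"R":f["R"],"t":f["t"]});w[f["d"]==0]=9;p=w.reshape(-1,3)
print(w[192,285],w[262,318],"floor",w[240,200])
for nm,uv,r in(("tin",(192,285),.042),("ram",(262,318),.042)):
    c=w[uv[0],uv[1],:2]
    for _ in range(2):
        m=np.hypot(*(p[:,:2]-c).T)<r;q=p[m]
        for z0,z1 in((.017,.05),(.022,.0265),(.0275,.034),(.036,.05)):
            s=q[(q[:,2]>z0)&(q[:,2]<z1)]
            if len(s)>40:
                e,R=cv2.minEnclosingCircle((s[:,:2]*1000).astype(np.float32));print(nm,z0,len(s),np.round(e,1),round(R,1),"fit",(circ(s[:,:2])*1000).round(1))
        s=q[(q[:,2]>.017)];c=np.array(cv2.minEnclosingCircle((s[:,:2]*1000).astype(np.float32))[0])/1000
plan([*c,.1],-18,ctrl.get_state())
E
```

```text
[0.44046799 0.31826796 0.00826188] [0.45112255 0.22406786 0.00937663] floor [ 0.32394599  0.29184481 -0.0006451 ]
tin 0.017 1616 [442.  320.9] 32.1 fit [442.2 322.3  25.9]
tin 0.022 807 [442.  320.9] 32.1 fit [442.  322.1  28.4]
tin 0.0275 375 [441.9 321.1] 30.5 fit [441.8 321.1  24.9]
tin 0.017 1616 [442.  320.9] 32.1 fit [442.2 322.3  25.9]
tin 0.022 807 [442.  320.9] 32.1 fit [442.  322.1  28.4]
tin 0.0275 375 [441.9 321.1] 30.5 fit [441.8 321.1  24.9]
ram 0.017 1573 [451.1 237.2] 34.6 fit [451.3 238.1  28.9]
ram 0.022 212 [452.9 237.8] 29.3 fit [451.2 237.4  26.2]
ram 0.0275 286 [452.2 237.7] 30.9 fit [451.1 237.5  28.2]
ram 0.036 636 [451.1 237.2] 34.6 fit [451.3 238.   31.7]
ram 0.017 1838 [451.4 237.7] 34.7 fit [451.4 239.7  30.1]
ram 0.022 230 [451.1 239. ] 29.7 fit [451.3 238.7  27.1]
ram 0.0275 310 [451. 239.] 31.3 fit [451.2 238.8  29.1]
ram 0.036 846 [451.4 237.7] 34.7 fit [451.2 238.5  32. ]
turn deg [-0.06  0.01 -0.18] then shift mm [-84.7  38.1 122.2] q7 -0.97
```

```bash
python3 -m handwheel '[[0.087,-0.008,0.0027,0,0,0,0],[0.087,0,0,0.05,0,0,0],[0.087,0,0,0.05,0,0,0],[0.087,0,0,0.04,0,0,0],[0.087,0,0,0.03,0,0,0],[0.087,0,0,0.02,0,0,0],[0.087,0,0,0.012,0,0,0],[0.087,0,0,0.0085,0,0,0],[0.087,0,0,0,0,0,0]]'
python3 -m handwheel '[[0,0,0,0,0,0,0],[0,0,0,0,0,0,0],[0,0,0,0,0,0,0],[0,0,0,0,0,0,0],[0,0,0,0,0,0,0],[0,0,0,0,0,0,0]]' 15
```

```text
time: 3.52
position: [0.4423, 0.3207, 0.012]
tool_rot: [2.546, 1.841, -0.0]
ft_force: [0.9, -0.1, 1.1]
grip_width: 1.0
grip_force: 0.0
time: 4.28
position: [0.4426, 0.3208, 0.0124]
tool_rot: [-2.546, -1.84, -0.001]
ft_force: [-0.7, -0.5, 4.4]
grip_width: 0.707
grip_force: 15.0
```

```bash
python3 -m handwheel '[[0,0,0,-0.01,0,0,0],[0,0,0,-0.025,0,0,0],[0,0,0,-0.035,0,0,0],[0,0,0,-0.035,0,0,0],[0,0,0,-0.025,0,0,0],[0,0,0,-0.01,0,0,0],[0,0,0,0,0,0,0]]' 15
python3 -m handwheel '[[0,-0.012,0.011,0,0,0,0],[0,-0.025,0.0235,0,0,0,0],[0,-0.035,0.033,0,0,0,0],[0,-0.036,0.034,0,0,0,0],[0,-0.037,0.0345,0,0,0,0],[0,-0.037,0.0345,0,0,0,0],[0,-0.036,0.034,0,0,0,0],[0,-0.035,0.033,0,0,0,0],[0,-0.025,0.0235,0,0,0,0],[0,-0.012,0.0115,0,0,0,0],[0,0,0,0,0,0,0],[0,0,0,0,0,0,0]]'
python3 - <<'E'
from h import *; from bench import ctrl
st=ctrl.get_state();c=ctrl.camera_info("wrist");im,d=ctrl.get_image("wrist");np.savez("w2.npz",im=im,d=d,R=c["R"],t=c["t"],K=c["intrinsics"]);cv2.imwrite("pics/w2.png",im)
plan([.612,-.039,.10],-18,st);print(st["position"])
E
```

```text
time: 5.15
position: [0.4425, 0.3205, 0.1521]
tool_rot: [-2.546, -1.84, -0.001]
ft_force: [0.6, 1.5, -2.1]
grip_width: 0.708
grip_force: 15.0
time: 6.65
position: [0.6096, -0.0383, 0.1515]
tool_rot: [-2.543, -1.842, 0.0]
ft_force: [0.1, 0.8, -0.9]
grip_width: 0.705
grip_force: 15.0
turn deg [-0.09 -0.05 -0.16] then shift mm [ 0.   2.5 51.5] q7 -0.12
[ 0.60964093 -0.03827549  0.15153295]
```

View pics/w2.png

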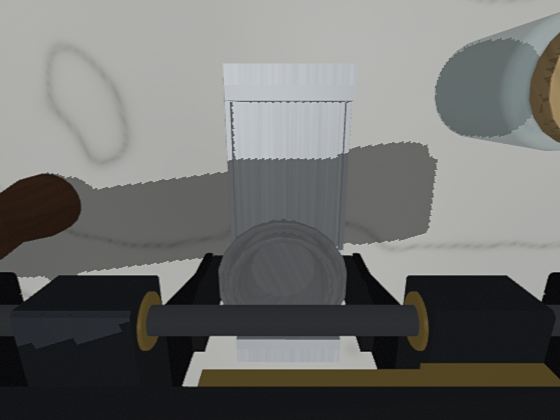

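The nested tins are held at (283,272) above the tray. The +y cheek is at (289,82) and lines up with the gripper. I'll measure that cheek.

```bash
python3 - <<'E'
from h import *; from bench import ctrl
f=np.load("w2.npz");w=world(f["d"],{"intrinsics":f["K"],"R":f["R"],"t":f["t"]});w[f["d"]==0]=9;p=w.reshape(-1,3)
q=p[(np.hypot(*(p[:,:2]-[.643,.054]).T)<.06)&(abs(p[:,2]-.092)<.004)];r=rect(q[:,:2]);print(r,np.median(q[:,2]))
for yaw in(71.5,72,72.5):
    a=np.radians(yaw);print(yaw,np.array(r[0])/1000-.0975*np.array([np.cos(a),np.sin(a)]))
# lips: tray side edges
q=p[(np.hypot(*(p[:,:2]-[.62,.0]).T)<.07)&(abs(p[:,2]-.018)<.003)];print("lips",rect(q[:,:2]),len(q))
v=w[225:300,220:345].reshape(-1,3);print("held top z",np.percentile(v[:,2],[50,95,99]))
E
```

```text
((643.2008666992188, 51.97914505004883), (21.093799591064453, 80.47846984863281), 71.7853012084961) 0.09163244775613467
71.5 [ 0.61226366 -0.04048241]
72 [ 0.61307171 -0.04074887]
72.5 [ 0.61388205 -0.04100826]
lips ((624.0468139648438, -6.2631378173828125), (100.4222640991211, 104.20532989501953), 71.73429107666016) 1098
held top z [0.15125671 0.16849702 0.16945492]
```

```bash
python3 -m handwheel '[[0,-0.0013,0.0038,0.01,0,0,0],[0,0,0,0.025,0,0,0],[0,0,0,0.03,0,0,0],[0,0,0,0.025,0,0,0],[0,0,0,0.018,0,0,0],[0,0,0,0.01,0,0,0],[0,0,0,0.006,0,0,0],[0,0,0,0.0035,0,0,0],[0,0,0,0.001,0,0,0],[0,0,0,0,0,0,0]]' 15
```

```text
time: 7.95
position: [0.6138, -0.0427, 0.024]
tool_rot: [2.546, 1.84, 0.001]
ft_force: [0.7, -0.2, -1.3]
grip_width: 0.706
grip_force: 15.0
```

```bash
python3 -m handwheel '[[0,0,0,0.001,0,0,0],[0,0,0,0.001,0,0,0],[0,0,0,0,0,0,0]]' 15
```

```text
time: 8.32
position: [0.6138, -0.0427, 0.0224]
tool_rot: [-2.546, -1.84, -0.001]
ft_force: [-2.1, 0.7, 4.5]
grip_width: 0.705
grip_force: 15.0
```

```bash
python3 -m handwheel '[[0.066,0,0,0,0,0,0],[0.07,0,0,0,0,0,0],[0.076,0,0,0,0,0,0],[0.082,0,0,0,0,0,0],[0.082,0,0,0,0,0,0],[0.082,0,0,0,0,0,0],[0.082,0,0,-0.02,0,0,0],[0.082,0,0,-0.04,0,0,0],[0.082,0,0,-0.055,0,0,0],[0.082,0,0,-0.055,0,0,0],[0.082,0,0,-0.03,0,0,0],[0.082,0,0,0,0,0,0]]'
python3 - <<'E'
from h import *; from bench import ctrl
st=ctrl.get_state();c=ctrl.camera_info("wrist");im,d=ctrl.get_image("wrist");np.savez("w3.npz",im=im,d=d,R=c["R"],t=c["t"],K=c["intrinsics"]);cv2.imwrite("pics/w3.png",im)
plan([.4285,-.305,.20],-34.7,st);print(st["position"])
E
```

```text
time: 9.82
position: [0.6153, -0.0434, 0.2262]
tool_rot: [2.544, 1.838, 0.01]
ft_force: [0.2, 0.0, -0.5]
grip_width: 0.94
grip_force: 0.0
turn deg [ 0.36 -0.23 16.39] then shift mm [-321.5   -4.6   26.2] q7 -0.14
[ 0.61530476 -0.04335491  0.22622622]
```

View pics/w3.png

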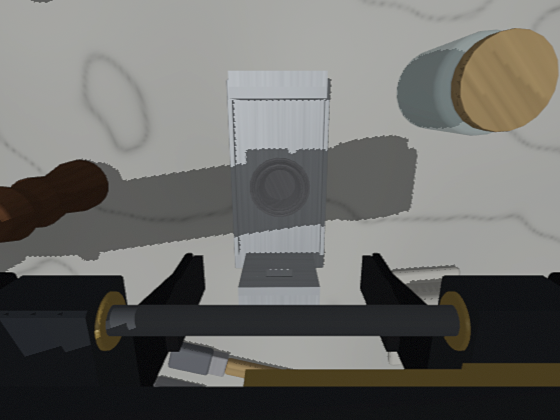

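The tins sit nested and upright on the tray at (280,187), and both cheeks are visible. I'll measure the keeper and tins, then move over the bar.

```bash
python3 - <<'E'
from h import *; from bench import ctrl
f=np.load("w3.npz");w=world(f["d"],{"intrinsics":f["K"],"R":f["R"],"t":f["t"]});w[f["d"]==0]=9;p=w.reshape(-1,3)
C=[]
for c in([.643,.052],[.582,-.133]):
    q=p[(np.hypot(*(p[:,:2]-c).T)<.055)&(abs(p[:,2]-.092)<.004)];r=rect(q[:,:2]);C.append(np.array(r[0]));print(r,np.median(q[:,2]))
print("mid",(C[0]+C[1])/2,np.linalg.norm(C[0]-C[1]))
q=p[(np.hypot(*(p[:,:2]-[.613,-.041]).T)<.042)&(p[:,2]>.026)&(p[:,2]<.05)];print("tin",cv2.minEnclosingCircle((q[:,:2]*1000).astype(np.float32)),q[:,2].max())
E
python3 -m handwheel '[[0.087,0,0,0,0.36,-0.23,8.2],[0.087,0,0,0,0,0,8.2],[0.087,-0.03,0,0,0,0,0],[0.087,-0.05,0,0,0,0,0],[0.087,-0.055,0,0,0,0,0],[0.087,-0.06,0,0,0,0,0],[0.087,-0.06,-0.004,0,0,0,0],[0.087,-0.045,0,0,0,0,0],[0.087,-0.02,0,0.01,0,0,0],[0.087,0,0,0.01,0,0,0],[0.087,0,0,0,0,0,0],[0.087,0,0,0,0,0,0]]'
python3 - <<'E'
from h import *; from bench import ctrl
st=ctrl.get_state();c=ctrl.camera_info("wrist");im,d=ctrl.get_image("wrist");np.savez("w4.npz",im=im,d=d,R=c["R"],t=c["t"],K=c["intrinsics"]);cv2.imwrite("pics/w4.png",im)
w=world(d,c);w[d==0]=9;p=w.reshape(-1,3);print(st["position"])
def s(c,r,z0,z1):return p[(np.hypot(*(p[:,:2]-c).T)<r)&(p[:,2]>z0)&(p[:,2]<z1)]
m=np.array([.4285,-.305])
for _ in range(2):
    a=np.radians(-34.7);ax=np.array([np.cos(a),np.sin(a)])
    T=[]
    for g in(1,-1):
        q=s(m+g*.028*ax,.024,.046,.058);r=rect(q[:,:2]);T.append(np.array(r[0]));print("tab",r,len(q),np.median(q[:,2]))
    m=(T[0]+T[1])/2000;print("mid",m,np.linalg.norm(T[0]-T[1]),np.degrees(np.arctan2(*(T[0]-T[1])[::-1])))
nn=np.array([ax[1],-ax[0]]);q=s(m,.125,.014,.024);q=q[abs((q[:,:2]-m)@nn)<.025];print("blocks",rect(q[:,:2]))
plan([*m,.10],-34.7,st)
E
```

```text
((643.1079711914062, 51.70082092285156), (20.62665557861328, 80.1588363647461), 71.75202178955078) 0.09164742978624403
((582.5017700195312, -132.50607299804688), (21.25149917602539, 79.90924835205078), 72.10518646240234) 0.09149329575760815
mid [612.80487061 -40.40262604] 193.92083794288564
tin ((613.1282348632812, -42.535247802734375), 31.927257537841797) 0.04141150781029365
time: 11.38
position: [0.4288, -0.3022, 0.203]
tool_rot: [-2.778, -1.461, 0.012]
ft_force: [0.3, 0.8, 0.6]
grip_width: 1.0
grip_force: 0.0
[ 0.42881544 -0.30224064  0.20303017]
tab ((451.15997314453125, -322.9259948730469), (25.99568748474121, 7.7098212242126465), 54.463478088378906) 223 0.05123559548466063
tab ((404.9518127441406, -291.6896057128906), (25.604854583740234, 7.87364387512207), 54.60115051269531) 234 0.05113112528134987
mid [ 0.42805589 -0.3073078 ] 55.77549726674748 -34.05841485187022
tab ((451.15997314453125, -322.9259948730469), (25.99568748474121, 7.7098212242126465), 54.463478088378906) 223 0.05123559548466063
tab ((404.9518127441406, -291.6896057128906), (25.604854583740234, 7.87364387512207), 54.60115051269531) 234 0.05113112528134987
mid [ 0.42805589 -0.3073078 ] 55.77549726674748 -34.05841485187022
blocks ((428.121337890625, -307.7177734375), (28.87274742126465, 189.26577758789062), 55.59573745727539)
turn deg [-0.34  0.31  0.17] then shift mm [ -4.6   2.3 103. ] q7 0.03
```

View pics/w4.png

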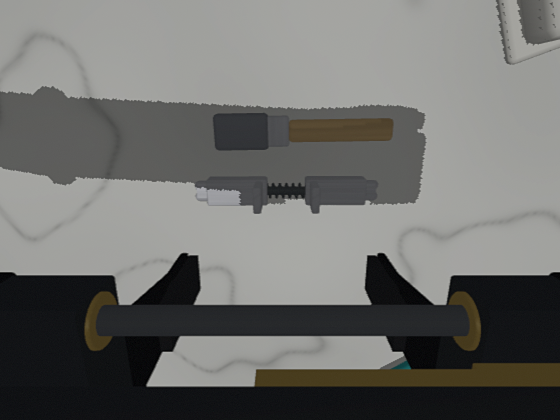

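The bar is at (287,192) with tabs at (258,195) and (316,195), and the brush is at (303,130), clear of the fingers. Now I descend and squeeze.

```bash
python3 -m handwheel '[[0.087,-0.0046,0.0023,0,-0.34,0.31,0.1],[0.087,0,0,0.05,0,0,0],[0.087,0,0,0.045,0,0,0],[0.087,0,0,0.035,0,0,0],[0.087,0,0,0.025,0,0,0],[0.087,0,0,0.015,0,0,0],[0.087,0,0,0.0085,0,0,0],[0.087,0,0,0,0,0,0],[0.087,0,0,0,0,0,0]]'
python3 - <<'E'
from h import *; from bench import ctrl
plan([.42806,-.3073,.024],-34.7,ctrl.get_state())
E
```

```text
time: 12.55
position: [0.428, -0.3092, 0.0256]
tool_rot: [2.782, 1.455, 0.003]
ft_force: [0.0, -0.0, 0.9]
grip_width: 1.001
grip_force: 0.0
turn deg [ 0.13 -0.04 -0.08] then shift mm [ 1.6 -1.   1.6] q7 0.25
```

```bash
python3 -m handwheel '[[0.087,0.0015,-0.001,0.001,0,0,0],[0.06,0,0,0,0,0,0],[0.05,0,0,0,0,0,0],[0.04,0,0,0,0,0,0],[0.03,0,0,0,0,0,0],[0,0,0,0,0,0,0],[0,0,0,0,0,0,0],[0,0,0,0,0,0,0],[0,0,0,0,0,0,0]]' 48
```

```text
time: 13.68
position: [0.4276, -0.3071, 0.0239]
tool_rot: [2.783, 1.455, 0.001]
ft_force: [1.0, -0.6, 0.4]
grip_width: 0.365
grip_force: 47.9
```

```bash
python3 -m handwheel '[[0,0,0,-0.01,0,0,0],[0,0,0,-0.025,0,0,0],[0,0,0,-0.035,0,0,0],[0,0,0,-0.04,0,0,0],[0,0,0,-0.035,0,0,0],[0,0,0,-0.02,0,0,5],[0,0,0,-0.01,0,0,8.3],[0,0,0,0,0,0,10],[0,0,0,0,0,0,10],[0,0,0,0,0,0,10],[0,0,0,0,0,0,10],[0,0,0,0,0,0,10]]' 48
python3 -m handwheel '[[0,0,0,0,0,0,7],[0,0,0,0,0,0,3],[0,0.005,-0.0165,0,0,0,0],[0,0.01,-0.033,0,0,0,0],[0,0.0135,-0.0445,0,0,0,0],[0,0.015,-0.05,0,0,0,0],[0,0.0165,-0.055,0,0,0,0],[0,0.015,-0.05,0,0,0,0],[0,0.0115,-0.0385,0,0,0,0],[0,0.007,-0.023,0,0,0,0],[0,0,0,0,0,0,0],[0,0,0,0,0,0,0]]' 48
python3 - <<'E'
from h import *; from bench import ctrl
st=ctrl.get_state();c=ctrl.camera_info("wrist");im,d=ctrl.get_image("wrist");np.savez("w5.npz",im=im,d=d,R=c["R"],t=c["t"],K=c["intrinsics"]);cv2.imwrite("pics/w5.png",im);print(st["position"],st["grip_width"],np.median(st["joint_positions"][6]))
plan([.6128,-.0405,.15],-108.1,st)
E
```

```text
time: 15.18
position: [0.4263, -0.3067, 0.1987]
tool_rot: [-3.132, 0.231, 0.001]
ft_force: [0.5, -0.2, -1.9]
grip_width: 0.357
grip_force: 47.9
time: 16.68
position: [0.6116, -0.0428, 0.1989]
tool_rot: [3.101, -0.497, 0.0]
ft_force: [1.4, -0.0, -1.4]
grip_width: 0.362
grip_force: 47.9
[ 0.61158033 -0.04280955  0.19892338] 0.36200868914785894 -1.6489515648762911
turn deg [ 0.07 -0.02 -0.11] then shift mm [ 0.4 -2.6 48.9] q7 -1.65
```

View pics/w5.png

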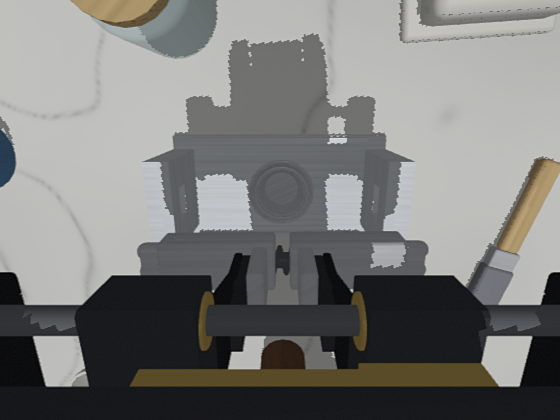

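The bar is held level at (284,252), with ends at (140,258) and (428,250). The keeper and nested tins are below at (283,190). I'll measure bar against keeper in this same image.

```bash
python3 - <<'E'
from h import *; from bench import ctrl
f=np.load("w5.npz");w=world(f["d"],{"intrinsics":f["K"],"R":f["R"],"t":f["t"]});w[f["d"]==0]=9;p=w.reshape(-1,3)
v=np.indices(f["d"].shape)[0].ravel()
a=np.radians(71.9);Y=np.array([np.cos(a),np.sin(a)]);X=np.array([Y[1],-Y[0]])
k=np.array([.6128,-.0404])
loc=np.c_[(p[:,:2]-k)@X,(p[:,:2]-k)@Y,p[:,2]]*1000
m=(abs(loc[:,0])<30)&(abs(loc[:,1])<110)&(loc[:,2]>168)&(loc[:,2]<230)&(v<300)
q=loc[m];print("z hist",np.histogram(q[:,2],bins=np.arange(168,232,4)))
for sg in(1,-1):
    e=q[(sg*q[:,1]>35)&(q[:,2]<200)];t=e[e[:,2]>np.percentile(e[:,2],60)-2]
    # top of block: per y slice the far edge in +x
    print("side",sg,"ymax",np.percentile(e[:,1]*sg,99.7),"xrange",np.percentile(e[:,0],[.5,50,99.5]),"ztop",np.percentile(e[:,2],[5,50,95]))
    b=e[(e[:,1]*sg<62)];tt=[np.percentile(b[(abs(b[:,1]-y)<3),0],99) for y in sg*np.array([40,45,50,55,60]) if (abs(b[:,1]-y)<3).sum()>10];print("  +x edge",np.round(tt,1), "z by x",np.polyfit(b[:,0],b[:,2],1).round(3))
C=[]
for c in([.643,.052],[.582,-.133]):
    s=p[(np.hypot(*(p[:,:2]-c).T)<.055)&(abs(p[:,2]-.092)<.004)];print(len(s),rect(s[:,:2]));l=(s[:,:2]-k)@np.c_[X,Y]*1000;print("cheek x",np.percentile(l[:,0],[.5,99.5]),"y",np.percentile(l[:,1],[.5,99.5]))
plan([.6128,-.0404,.15],-108.1,ctrl.get_state())
E
```

```text
z hist (array([   0,   11,  491,  601,  925, 1844, 6475,  188,  252,  261,  264,
        313,  308,  359, 1264]), array([168, 172, 176, 180, 184, 188, 192, 196, 200, 204, 208, 212, 216,
       220, 224, 228]))
side 1 ymax 76.29869063617738 xrange [-6.944559    6.2087862  13.37323264] ztop [181.00795318 193.62897006 195.18737592]
  +x edge [13.3 13.4 13.3 13.3 13.2] z by x [ -0.447 194.92 ]
side -1 ymax 82.76495685208471 xrange [-11.22854905   6.25257447  13.9508942 ] ztop [181.23319277 194.05343752 195.4532315 ]
  +x edge [13.8 13.9 13.9 13.9 13.9] z by x [ -0.36  194.504]
2074 ((648.9843139648438, 49.66645812988281), (22.056509017944336, 67.64058685302734), 71.88316345214844)
cheek x [-26.21717452  40.06231039] y [ 86.06721407 107.47775469]
1951 ((588.9913940429688, -135.5011444091797), (21.918169021606445, 65.71497344970703), 71.56175231933594)
cheek x [-23.21193441  39.60000548] y [-108.5271867   -87.24047681]
turn deg [ 0.04 -0.03 -0.16] then shift mm [ 0.3 -3.  49.1] q7 -1.65
```

```bash
python3 -m handwheel '[[0,0.0003,-0.0027,0,0,0,-0.1],[0,0,0,0.015,0,0,0],[0,0,0,0.025,0,0,0],[0,0,0,0.025,0,0,0],[0,0,0,0.018,0,0,0],[0,0,0,0.014,0,0,0],[0,0,0,0.01,0,0,0],[0,0,0,0.0085,0,0,0],[0,0,0,0.0045,0,0,0],[0,0,0,0.0025,0,0,0],[0,0,0,0,0,0,0],[0,0,0,0,0,0,0]]' 48
python3 - <<'E'
from h import *; from bench import ctrl
st=ctrl.get_state();c=ctrl.camera_info("wrist");im,d=ctrl.get_image("wrist");cv2.imwrite("pics/w6.png",im)
w=world(d,c);w[d==0]=9;p=w.reshape(-1,3);v=np.indices(d.shape)[0].ravel()
a=np.radians(71.9);Y=np.array([np.cos(a),np.sin(a)]);X=np.array([Y[1],-Y[0]]);k=np.array([.6128,-.0404])
l=np.c_[(p[:,:2]-k)@X,(p[:,:2]-k)@Y,p[:,2]]*1000
for sg in(1,-1):
    e=l[(abs(l[:,0])<25)&(sg*l[:,1]>36)&(sg*l[:,1]<85.5)&(l[:,2]>48)&(l[:,2]<78)&(v<300)]
    b=e[sg*e[:,1]<62];print(sg,"ymax",np.percentile(e[:,1]*sg,99),"+x",np.percentile(b[:,0],99),"top z",np.percentile(b[:,2],[50,90]))
    q=l[(abs(l[:,0])<38)&(abs(l[:,2]-92)<4)&(sg*l[:,1]>75)&(v<300)];print("  cheek",np.percentile(q[:,1],[1,99]),np.percentile(q[:,0],[99]),np.median(q[:,2]))
plan([.6128,-.0404,.0762],-108.1,st)
E
```

```text
time: 18.23
position: [0.614, -0.0383, 0.0767]
tool_rot: [-3.103, 0.491, -0.002]
ft_force: [-0.7, -0.4, -1.5]
grip_width: 0.362
grip_force: 47.9
1 ymax 80.05510161883412 +x 14.02829494858843 top z [71.98461832 72.89014649]
  cheek [ 86.01847943 107.42075845] [37.53508265] 91.60482517201679
-1 ymax 76.8444527034391 +x 15.004510819017746 top z [72.05899621 72.98695421]
  cheek [-108.46711504  -87.02426682] [37.52926273] 91.52611722690044
turn deg [-0.02 -0.07  0.13] then shift mm [-0.5  2.3  0.5] q7 -1.58
```

View pics/w6.png

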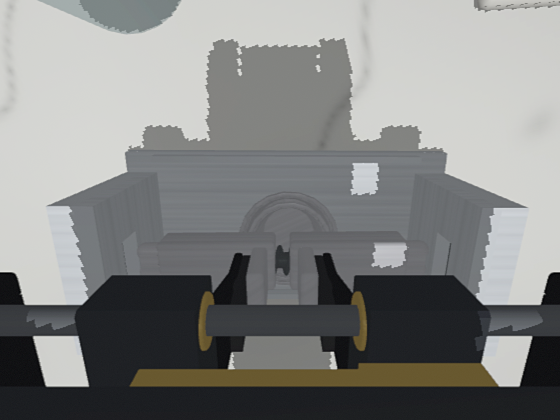

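The bar is between the cheeks with no contact; its ends at (140,255) and (425,250) are level with the recess mouths at (130,262) and (442,262). Small centring shift, then a gradual release.

```bash
python3 -m handwheel '[[0,-0.0005,0.002,0,0,0,0],[0,0,0,0,0,0,0],[0.036,0,0,0,0,0,0],[0.04,0,0,0,0,0,0],[0.044,0,0,0,0,0,0],[0.048,0,0,0,0,0,0],[0.052,0,0,0,0,0,0],[0.055,0,0,0,0,0,0],[0.058,0,0,0,0,0,0],[0.058,0,0,0,0,0,0]]' 48
python3 - <<'E'
from h import *; from bench import ctrl
st=ctrl.get_state();c=ctrl.camera_info("wrist");im,d=ctrl.get_image("wrist");cv2.imwrite("pics/w7.png",im)
w=world(d,c);w[d==0]=9;p=w.reshape(-1,3);v=np.indices(d.shape)[0].ravel()
a=np.radians(71.9);Y=np.array([np.cos(a),np.sin(a)]);X=np.array([Y[1],-Y[0]]);k=np.array([.6128,-.0404])
l=np.c_[(p[:,:2]-k)@X,(p[:,:2]-k)@Y,p[:,2]]*1000
for sg in(1,-1):
    b=l[(abs(l[:,0])<25)&(sg*l[:,1]>40)&(sg*l[:,1]<75)&(l[:,2]>66)&(l[:,2]<78)&(v<300)]
    print(sg,"+x",np.percentile(b[:,0],99),"top z",np.percentile(b[:,2],[50,90]))
    b=l[(abs(l[:,0])<20)&(sg*l[:,1]>10)&(sg*l[:,1]<50)&(l[:,2]>80)&(l[:,2]<110)&(v<300)];print(" tab y",np.percentile(b[:,1],[2,98]))
E
```

```text
time: 19.52
position: [0.6126, -0.0401, 0.0763]
tool_rot: [3.103, -0.491, 0.001]
ft_force: [0.3, -0.1, -2.1]
grip_width: 0.665
grip_force: 7.3
1 +x 13.108333090197668 top z [71.96796111 72.78552622]
 tab y [20.33981629 37.4926851 ]
-1 +x 14.063695071250695 top z [71.85424624 72.66485212]
 tab y [-38.30832764 -21.18997219]
```

View pics/w7.png

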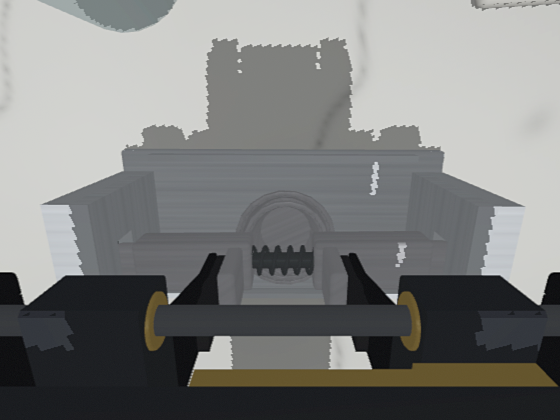

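Both ends are in the recesses at (120,240) and (440,240), with the bar level. I open fully, then lift clear.

```bash
python3 -m handwheel '[[0.061,0,0,0,0,0,0],[0.066,0,0,0,0,0,0],[0.074,0,0,0,0,0,0],[0.082,0,0,0,0,0,0],[0.082,0,0,0,0,0,0],[0.082,0,0,0,0,0,0],[0.082,0,0,-0.01,0,0,0],[0.082,0,0,-0.025,0,0,0],[0.082,0,0,-0.04,0,0,0],[0.082,0,0,-0.04,0,0,0],[0.082,0,0,-0.03,0,0,0],[0.082,0,0,0,0,0,0]]'
python3 - <<'E'
from h import *; from bench import ctrl
st=ctrl.get_state();c=ctrl.camera_info("wrist");im,d=ctrl.get_image("wrist")
cv2.imwrite("pics/w8.png",im);print(st["position"])
w=world(d,c);w[d==0]=9;p=w.reshape(-1,3);v=np.indices(d.shape)[0].ravel()
a=np.radians(71.9);Y=np.array([np.cos(a),np.sin(a)]);X=np.array([Y[1],-Y[0]]);k=np.array([.6128,-.0404])
l=np.c_[(p[:,:2]-k)@X,(p[:,:2]-k)@Y,p[:,2]]*1000
for sg in(1,-1):
    b=l[(abs(l[:,0])<25)&(sg*l[:,1]>40)&(sg*l[:,1]<75)&(l[:,2]>66)&(l[:,2]<78)]
    print(sg,"x",np.percentile(b[:,0],[1,99]),"top z",np.median(b[:,2]))
    b=l[(abs(l[:,0])<20)&(sg*l[:,1]>15)&(sg*l[:,1]<50)&(abs(l[:,2]-103)<4)];print(" tab y",np.percentile(b[:,1],[2,98]),np.median(b[:,2]))
E
```

```text
time: 21.08
position: [0.6142, -0.0406, 0.2248]
tool_rot: [-3.102, 0.491, -0.01]
ft_force: [0.7, -0.6, -1.0]
grip_width: 0.944
grip_force: 0.0
[ 0.61420441 -0.0406215   0.22480554]
1 x [-14.56160838  12.9535721 ] top z 71.9676706750879
 tab y [22.8071081  30.52119405] 103.68502300400604
-1 x [-13.33949697  13.95609613] top z 71.86236093281593
 tab y [-31.65555525 -23.88309704] 103.63107713890231
```

View pics/w8.png

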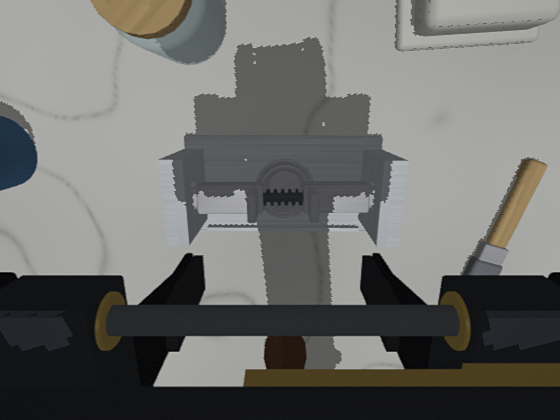

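The bar is seated: tabs span 62 mm, so the noses are about 192 mm apart and 9 mm deep, level and centred. The tins sit beneath it at (283,190), and the gripper is clear.

```bash
python3 -c "
from bench import ctrl
print(ctrl.close_job())"
```

```text
the job is handed in; nothing more can be done
None
```

I handed the job in at about 21 s: the nested tins are upright on the tray about 2 mm from its centre, with the bar locked in over them, both ends about 9 mm inside their recesses; no verdict came back.

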